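# Lock the bench shaker's cover with the cam key

### The arm

A 6-joint arm with a two-finger parallel gripper is mounted at the origin on the work surface. World frame = base frame: x ahead of the robot, y to its left, z up, the work surface at z = 0. Lengths are in mm, angles in rad, forces in N, time in s.
With the tool pointing down it reaches from about 150 to 775 mm from the base axis. Payload 6.1 kg.
Tool frame: the origin (TCP) lies at the very end of the fingers, on their centre line; the grasp point (between the pads) lies 19 mm behind it (manip.pinch_z is the distance from the TCP to the grasp point, in mm); z points along the fingers, y is the line along which they close (so a half turn about z gives the same grasp; the last joint's range is limited). The gripper opens to 85 mm and grips with 20 to 120 N. Pads are 22 mm wide; open, the fingers measure 114 mm over their backs; the gripper's body (76 mm by 85 mm) begins 54 mm behind the grasp point. The pads swing forward as they close: fully open they stand 13 mm farther back than shut.
Start: joints at [-1.209, 0.126, -0.04, 1.405, 0, 1.571], TCP at [185.821, -490.998, 231.295] pointing down, gripper open.
Joint ranges: [-2.72, 2.72], [-0.95, 1.95], [-1.27, 1.35], [-1.78, 2.02], [-1.46, 1.47], [-3.14, 3.14]. Speed limits (rad/s): [2.39, 2.39, 3.01, 3.14, 3.14, 3.14].

### API

Orientations are given as a unit quaternion [x, y, z, w].
In Python, from cell import manip gives the robot as it stands. The module is installed in compiled form; this text tells all that it offers.
- The arm moves only by the tool carry_out, never from a script. Its argument "targets" is a list of rows, each an object with "dp": the shift along the tool's x, y, z in m, a list of three; "delta_rot": the turn, a rotation vector about the tool's x, y, z in rad, a list of three; "fingers": the closure, from 0 (fully open) to 1 (shut). A call has exactly 8 rows; each row shifts and turns the commanded pose from where the row before left it, along the tool's axes as they then stand; what a row does not reach is not made up. A row lasts 1/10 s, in which the tool goes at most 50 mm and 8.59 degrees, less where a joint would pass 70% of its speed; a pose out of reach is approached as far as the arm can. A call with a gripper value outside its range is refused whole. The fingers move at their own pace and stop on an object; "grip_force" is the grip in N (left out, the last holds). Time passes only in rows, so rows that do not move let the fingers close, or fill a call up. It gives the time, the measured TCP pose, the force, the opening and the grip force at its end, in the units of the state.
- manip.observe(): the state, without advancing time (a new reading comes with each control period).
- manip.snapshot(name): name is "side" or "top"; returns a dict with "img" (384x512x3 uint8, red, green, blue), "camera_matrix" (3x3 intrinsics, pixels), "position" and "attitude" of the camera in the world. Camera axes: x right, y up, looking along -z (the intrinsics and any distortion apply to the point x, -y, -z); pixel columns grow to the right and rows downward; lengths in mm; the calibration is good to about 2 mm. A picture is of the moment at which its call begins. There is no depth.
- manip.close_job(): hands the job in; it is judged then, once.
The state is a dict: "time": time; "qpos": joint angles; "qd": joint speeds; "joint_torque": joint torques, N m; "position": TCP position; "tool_rot": TCP orientation; "wrist_force": force on the tool from outside, world axes, zero at the start; "wrist_torque": the same for the moment, N m; "width": finger opening in mm; "gripper_force": force on a finger pad.
Only numpy, scipy, OpenCV 4.12 (cv2) and the standard library are available. Lean on these libraries where they do the work, as an engineer would, in place of code of your own. Each camera call takes 0.05 s, during which the arm holds its last target. There are 200 camera calls.

### The job

The flat cover of the blue bench shaker has two slotted cam locks on top, and one of them is still open: its slot lies across the cover instead of along it. Take the flat-bladed key from its stand, put its blade in the slot of the open lock and turn it a quarter turn clockwise (seen from above) until it seats, then put the key back fully home and upright in its place in the stand.

Things in the scene. Friction and masses are not known exactly. Their poses are not given: they have to be found in the camera images.
- key: Loose upright tool. Origin: middle of the blade's lower end, z up. Steel blade 30 mm wide (x), 5 thick (y), 16 long, lowest 5 mm tapered; above it a flange 50 x 24 mm to z 22 mm; then a flat black handle, z 22 to 94 mm, 34 wide (x), 14 thick (y): pinch its broad faces from above. A half turn about z is the same. 0.12 kg. The round-handled hex driver in the stand is not wanted.
- slot (a point): Open lock's slot: point on the turning axis at the slot's floor, 97 mm above the table; x along the slot (turns with it), z up. Steel head 50 mm wide; slot open at both ends, 12 mm deep, 9 wide, upper 4 mm flared to 17. It may be at either end of the cover; the like lock at the other end is shut and fixed, its slot in line with black lines. A 14 mm high well plate lies between.
- cam (a joint): Open lock's angle, rad, growing clockwise seen from above: 0 to 0.3 at the start, 1.571 at its rigid stop, where it is seated, slot along the cover in line with the black lines. Stays where left; needs about 0.1 N m. The blade has up to 8 degrees of play in the slot, so turn a little further than the slot has to go.
- socket (a point): Key's place in the stand (fixed grey block 150 x 70 x 30 mm high): middle of the socket's mouth on the block's top; x along the block and the socket, z up. Socket 36.5 mm long (x), 10.5 wide, 20 deep, mouth flared 3 mm more all round. It takes the key's width along x, either way round; home, the flange rests on top, key origin 16 mm below this point. The hex driver is 70 mm off, at +x.
There are look-alikes about, which are no part of the job. There is more than one size of the part that bears socket; the job needs the larger.

How it is judged:
By the outcome, as a careful person would: the job done as asked, in the order asked, and still so for the second after the job is handed in, with the robot touching nothing.
It also fails if it takes over 59 s, if anything falls off the work surface, if the arm or the gripper's body presses on something with over 40 N, if the wrist force passes 120 N, or if a joint passes its speed limit or range.

## Working session

There is one attempt and no reset: what is moved stays moved. The work goes in short steps, Python scripts to look and compute and a tool call to move; the robot and the scene stay as the last step left them, time stands still between calls to the robot, and variables do not carry over. Pictures are saved under pics/ and viewed, at most 12 in all, crops included, and the job is handed in when it is done.

Besides the shell and the picture viewer there is one more tool, called after ">>>" as name([rows], argument=value, ...), one row to a line, values as JSON. carry_out: Moves the arm, as the interface text tells. Its arguments: {"type":"object","properties":{"targets":{"type":"array"},"grip_force":{"type":"number"}},"required":["targets"]}

```bash
mkdir -p pics
python3 - <<'E'
from cell import manip
import cv2,json,numpy as np
for n in("top","side"):
    s=manip.snapshot(n); cv2.imwrite(f"pics/{n}0.png",cv2.resize(s["img"][:,:,::-1],(800,600),interpolation=cv2.INTER_CUBIC))
    cv2.imwrite(f"{n}_raw.png",s["img"][:,:,::-1])
    print(n,{k:(np.round(v,4).tolist()) for k,v in s.items() if k!="img"})
print(manip.observe())
E
```

```text
top {'camera_matrix': [[480.2739, 0.0, 256.2566], [0.0, 480.2739, 187.1466], [0.0, 0.0, 1.0]], 'position': [345.0444, 72.8375, 1388.407], 'attitude': [-0.0486, 0.0511, 0.7059, -0.7048]}
side {'camera_matrix': [[352.3837, 0.0, 247.8705], [0.0, 352.3837, 190.6824], [0.0, 0.0, 1.0]], 'position': [471.3746, 791.0514, 514.9672], 'attitude': [-0.0211, 0.4937, 0.8682, -0.0455]}
{'time': 0.1, 'qpos': array([-1.20896580e+00,  1.26331084e-01, -4.05047011e-02,  1.40543113e+00,
        3.42204518e-06,  1.57076122e+00]), 'qd': array([-0.00195546, -0.00317972,  0.00254268,  0.00068199,  0.00206536,
       -0.00064236]), 'joint_torque': array([ 1.16457148e-03, -4.36905384e+01,  3.53604949e+01,  1.37159185e-02,
        8.38711662e-05, -1.77470395e-05]), 'position': array([ 185.70923088, -490.64996282,  230.60143625]), 'tool_rot': array([ 9.83675997e-01,  1.79947193e-01, -1.30605966e-04, -7.23605572e-04]), 'wrist_force': array([ 0.1646167 , -0.56641348, -0.29574044]), 'wrist_torque': array([ 0.08042719,  0.02429262, -0.00565378]), 'gripper_force': 0.0, 'width': 85.55764321259244}
```

View pics/top0.png

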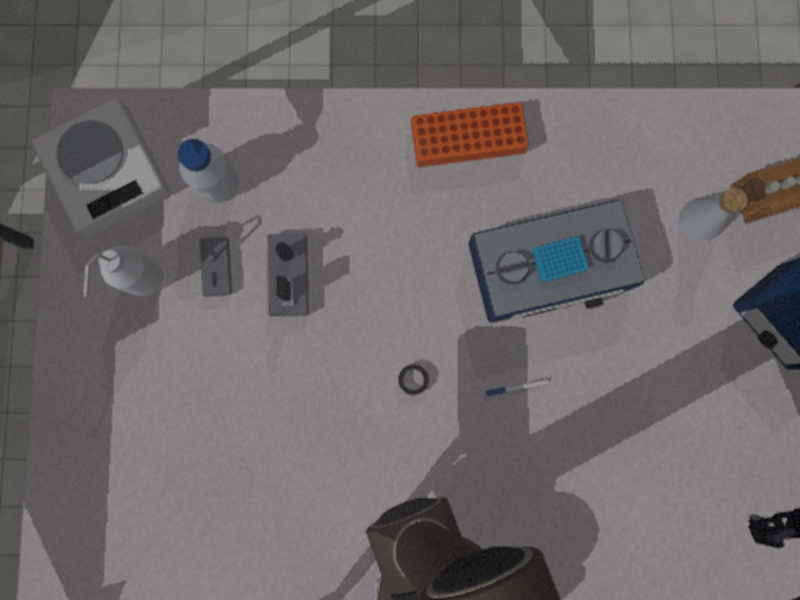

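View pics/side0.png

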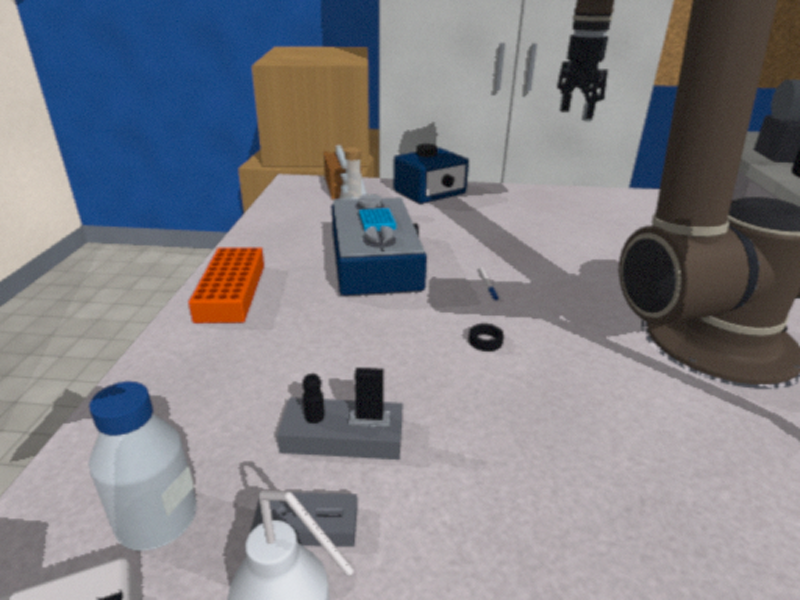

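The top view shows the larger stand at about (288,274), with the key at (284,290) and the hex driver at (284,250). The smaller look-alike stand is at (215,266). The shaker has locks at (514,266) and (608,245), and the second one seems to lie across the cover. A second blue device is at (780,315). I'll check the choice in one close crop.

```bash
cat > h.py <<'E'
import numpy as np,cv2
from scipy.spatial.transform import Rotation as R
from cell import manip
def ray(s,u,v):
    K=np.array(s["camera_matrix"]);d=np.linalg.solve(K,[u,v,1.]);d=R.from_quat(s["attitude"]).apply([d[0],-d[1],-d[2]])
    return np.array(s["position"]),d
def atz(s,u,v,z):
    p,d=ray(s,u,v);return p+d*(z-p[2])/d[2]
def proj(s,P):
    c=R.from_quat(s["attitude"]).inv().apply(np.atleast_2d(P)-s["position"]);q=np.c_[c[:,0],-c[:,1],-c[:,2]]@np.array(s["camera_matrix"]).T
    return q[:,:2]/q[:,2:]
def crop(img,x0,y0,w,h,k): return cv2.resize(img[y0:y0+h,x0:x0+w],None,fx=k,fy=k,interpolation=cv2.INTER_CUBIC)
E
python3 - <<'E'
from h import *
t=cv2.imread("top_raw.png");s=cv2.imread("side_raw.png")
a=crop(t,295,125,120,80,5);b=crop(t,165,140,40,70,5)
c=np.zeros((600,800,3),np.uint8);c[:400,:600]=a;c[:350,600:]=b
d=crop(s,170,225,100,70,2.8);c[400:596,:280]=d
d=crop(s,205,120,75,70,2.8);c[400:596,300:510]=d
c=cv2.convertScaleAbs(c,alpha=1.6)
cv2.imwrite("pics/crop1.png",c)
E
```

```text
(no output)
```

View pics/crop1.png

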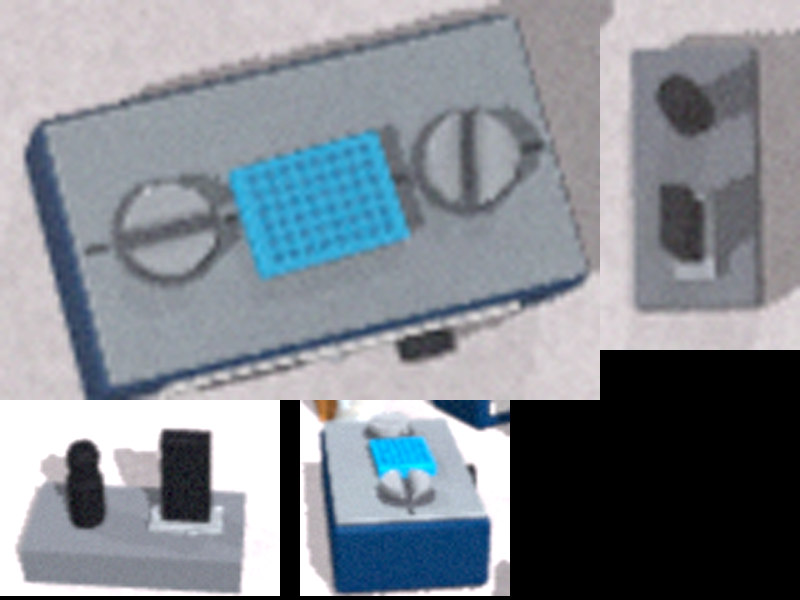

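The crop confirms the choice. The open lock is on the right at crop (467,160), with its slot nearly perpendicular to the black lines from (95,250) to (541,147). The left lock is in line with them, so it is shut. The key is the flat-handled tool with the flange in the larger stand, at crop (685,230).

Run:
```python
from h import *
t=manip.snapshot("top")
f=lambda x,y,x0,y0,z: atz(t,x0+(x+.5)/5-.5,y0+(y+.5)/5-.5,z)[:2]
L=lambda x,y,z:f(x,y,295,125,z)
print("lock",L(467,160,109),"left lock",L(168,231,109))
a,b=L(95,250,85+12),L(541,147,97);print("lines",a,b,np.arctan2(*(b-a)[::-1]))
a,b=L(168,231,109),L(467,160,109);print("axis ang",np.arctan2(*(b-a)[::-1]), np.linalg.norm(b-a))
a,b=L(468,112,109),L(468,207,109);print("slot ang",np.arctan2(*(b-a)[::-1]))
S=lambda x,y,z:f(x-600,y,165,140,z)
c=np.array([S(633,50,30),S(757,48,30),S(763,307,30),S(636,308,30)]);print("block",c,c.mean(0))
e=c[2]+c[3]-c[0]-c[1];e/=np.linalg.norm(e);print("long",e,np.arctan2(e[1],e[0]))
print("socket est from block",c.mean(0)+35*e)
print("flange corners z36",S(715,190,36),S(715,278,36),S(677,278,36))
print("handle top",S(682,222,108))
```

```text
lock [ 610.23285676 -290.05997983] left lock [ 571.24895859 -126.55455778]
lines [562.89805832 -88.34699981] [ 619.95415985 -334.43359267] -1.3429680314159518
axis ang -1.336740415865838 168.0885699695903
slot ang 3.1011832430452975
block [[647.85398147 313.23323136]
 [648.96357701 241.68211009]
 [498.47144649 235.87847501]
 [497.99750745 308.05864178]] [573.3216281  274.71311456]
long [-0.99933266 -0.03652722] -3.105057309800743
socket est from block [538.34498506 273.43466199]
flange corners z36 [564.93738483 263.55831382] [514.37760977 262.63027274] [514.40598108 284.17257224]
handle top [535.78832584 270.85470236]
```

>>> carry_out([
  {"dp": [0,0,0],"delta_rot": [0,0,-0.14],"fingers": 0},
  {"dp": [0,0,0],"delta_rot": [0,0,-0.14],"fingers": 0},
  {"dp": [0,0,0],"delta_rot": [0,0,-0.14],"fingers": 0},
  {"dp": [0,0,0],"delta_rot": [0,0,-0.14],"fingers": 0},
  {"dp": [0,0,0],"delta_rot": [0,0,-0.14],"fingers": 0},
  {"dp": [0,0,0],"delta_rot": [0,0,-0.14],"fingers": 0},
  {"dp": [0,0,0],"delta_rot": [0,0,-0.14],"fingers": 0},
  {"dp": [0,0,0],"delta_rot": [0,0,-0.14],"fingers": 0},
])

```text
time: 0.95
position: [185.7, -490.8, 230.9]
tool_rot: [0.736, 0.677, 0.0, -0.0]
wrist_force: [0.4, 0.1, 1.2]
width: 85.3
gripper_force: 0.0
```

>>> carry_out([
  {"dp": [0,0,0],"delta_rot": [0,0,-0.14],"fingers": 0},
  {"dp": [0,0,0],"delta_rot": [0,0,-0.14],"fingers": 0},
  {"dp": [0,0,0],"delta_rot": [0,0,-0.14],"fingers": 0},
  {"dp": [0,0,0],"delta_rot": [0,0,-0.14],"fingers": 0},
  {"dp": [0,0,0],"delta_rot": [0,0,-0.14],"fingers": 0},
  {"dp": [0,0,0],"delta_rot": [0,0,-0.14],"fingers": 0},
  {"dp": [0,0,0],"delta_rot": [0,0,-0.14],"fingers": 0},
  {"dp": [0,0,0],"delta_rot": [0,0,-0.14],"fingers": 0},
])

```text
time: 1.75
position: [185.7, -490.8, 230.9]
tool_rot: [0.264, 0.965, 0.0, -0.0]
wrist_force: [-0.1, -0.2, -0.1]
width: 85.3
gripper_force: 0.0
```

>>> carry_out([
  {"dp": [0,0,0],"delta_rot": [0,0,-0.14],"fingers": 0},
  {"dp": [0,0,0],"delta_rot": [0,0,-0.14],"fingers": 0},
  {"dp": [0,0,0],"delta_rot": [0,0,-0.14],"fingers": 0},
  {"dp": [0,0,0],"delta_rot": [0,0,-0.14],"fingers": 0},
  {"dp": [0,0,0],"delta_rot": [0,0,0],"fingers": 0},
  {"dp": [0,0,0],"delta_rot": [0,0,0],"fingers": 0},
  {"dp": [0,0,0],"delta_rot": [0,0,0],"fingers": 0},
  {"dp": [0,0,0],"delta_rot": [0,0,0],"fingers": 0},
])

```text
time: 2.55
position: [185.8, -491.0, 231.3]
tool_rot: [-0.009, 1.0, 0.0, -0.0]
wrist_force: [-1.5, -0.2, 0.1]
width: 85.2
gripper_force: 0.0
```

>>> carry_out([
  {"dp": [-0.0153,0.0316,0],"delta_rot": [0,0,0],"fingers": 0},
  {"dp": [-0.0153,0.0316,0],"delta_rot": [0,0,0],"fingers": 0},
  {"dp": [-0.0153,0.0316,0],"delta_rot": [0,0,0],"fingers": 0},
  {"dp": [-0.0153,0.0316,0],"delta_rot": [0,0,0],"fingers": 0},
  {"dp": [-0.0153,0.0316,0],"delta_rot": [0,0,0],"fingers": 0},
  {"dp": [-0.0153,0.0316,0],"delta_rot": [0,0,0],"fingers": 0},
  {"dp": [-0.0153,0.0316,0],"delta_rot": [0,0,0],"fingers": 0},
  {"dp": [-0.0153,0.0316,0],"delta_rot": [0,0,0],"fingers": 0},
])

```text
time: 3.35
position: [303.4, -234.5, 231.5]
tool_rot: [-0.009, 1.0, -0.0, 0.0]
wrist_force: [0.7, -0.2, 0.0]
width: 85.4
gripper_force: 0.0
```

>>> carry_out([
  {"dp": [-0.0153,0.0316,0],"delta_rot": [0,0,0],"fingers": 0},
  {"dp": [-0.0153,0.0316,0],"delta_rot": [0,0,0],"fingers": 0},
  {"dp": [-0.0153,0.0316,0],"delta_rot": [0,0,0],"fingers": 0},
  {"dp": [-0.0153,0.0316,0],"delta_rot": [0,0,0],"fingers": 0},
  {"dp": [-0.0153,0.0316,0],"delta_rot": [0,0,0],"fingers": 0},
  {"dp": [-0.0153,0.0316,0],"delta_rot": [0,0,0],"fingers": 0},
  {"dp": [-0.0153,0.0316,0],"delta_rot": [0,0,0],"fingers": 0},
  {"dp": [-0.0153,0.0316,0],"delta_rot": [0,0,0],"fingers": 0},
])

```text
time: 4.15
position: [420.8, 21.0, 231.5]
tool_rot: [-0.01, 1.0, -0.0, 0.0]
wrist_force: [0.2, -0.1, 0.1]
width: 85.3
gripper_force: 0.0
```

>>> carry_out([
  {"dp": [-0.0153,0.0316,0],"delta_rot": [0,0,0],"fingers": 0},
  {"dp": [-0.0153,0.0316,0],"delta_rot": [0,0,0],"fingers": 0},
  {"dp": [-0.0153,0.0316,0],"delta_rot": [0,0,0],"fingers": 0},
  {"dp": [-0.0153,0.0316,0],"delta_rot": [0,0,0],"fingers": 0},
  {"dp": [-0.0153,0.0316,0],"delta_rot": [0,0,0],"fingers": 0},
  {"dp": [-0.0153,0.0316,0.01],"delta_rot": [0,0,0],"fingers": 0},
  {"dp": [-0.0153,0.0316,0.02],"delta_rot": [0,0,0],"fingers": 0},
  {"dp": [-0.0153,0.0316,0.02],"delta_rot": [0,0,0],"fingers": 0},
])

```text
time: 4.95
position: [538.3, 276.3, 181.0]
tool_rot: [-0.01, 1.0, 0.0, 0.001]
wrist_force: [0.9, -1.0, -0.2]
width: 85.4
gripper_force: 0.0
```

Run:
```python
from h import *
s=manip.snapshot("side");o=manip.observe();print(o["position"],o["qpos"],2*np.arctan2(o["tool_rot"][1],o["tool_rot"][0]))
c=crop(s["img"][:,:,::-1],150,150,130,160,3.7);c=cv2.convertScaleAbs(c,alpha=1.6);cv2.imwrite("pics/s1.png",c)
```

```text
[538.80333053 279.82114376 175.96421583] [0.47802338 0.2884446  0.04097137 1.32577826 0.00200286 0.45614255] 3.1634710254470138
```

View pics/s1.png

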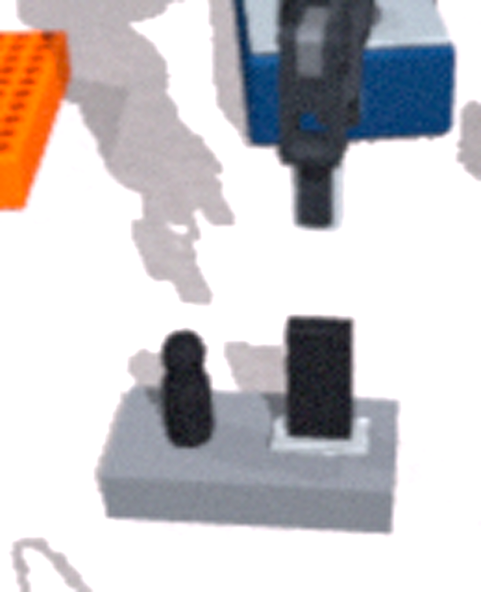

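The side crop shows the key upright at crop (320,380), with the gripper above and slightly behind it. The handle's front bottom corners are at (287,435) and (352,438), and its front top corners are at about (286,328) and (353,331).

Run:
```python
from h import *
s=manip.snapshot("side")
f=lambda x,y,z: atz(s,150+(x+.5)/3.7-.5,150+(y+.5)/3.7-.5,z)[:2].round(1)
print("handle bottom front",f(287,435,36),f(352,438,36),"top front",f(287,328,108),f(353,331,108),"top back",f(289,317,108),f(352,319,108))
print("flange",f(272,447,36),f(367,450,36),"back right",f(369,419,36))
print("block",f(103,477,30),f(392,484,30),f(399,401,30),f(130,388,30))
o=manip.observe();print(o["position"],R.from_quat(o["tool_rot"]).as_matrix().round(3).tolist())
```

```text
handle bottom front [558.6 284.5] [524.4 283. ] top front [556.9 285.3] [524.1 284. ] top back [557.2 276.5] [525.6 274.6]
flange [565.  294.2] [515.7 291. ] back right [516.9 267.6]
block [648.6 318.8] [501.2 307.7] [502.5 244.9] [652.1 250.6]
[537.53892331 277.36534058 177.01974976] [[-1.0, -0.022, -0.004], [-0.022, 1.0, -0.002], [0.004, -0.001, -1.0]]
```

>>> carry_out([
  {"dp": [-0.002,0.001,0],"delta_rot": [0,0,-0.02],"fingers": 0},
  {"dp": [0,0,0.02],"delta_rot": [0,0,0],"fingers": 0},
  {"dp": [0,0,0.03],"delta_rot": [0,0,0],"fingers": 0},
  {"dp": [0,0,0.03],"delta_rot": [0,0,0],"fingers": 0},
  {"dp": [0,0,0.025],"delta_rot": [0,0,0],"fingers": 0},
  {"dp": [0,0,0.01],"delta_rot": [0,0,0],"fingers": 0},
  {"dp": [0,0,0],"delta_rot": [0,0,0],"fingers": 0},
  {"dp": [0,0,0],"delta_rot": [0,0,0],"fingers": 0},
])

```text
time: 5.85
position: [540.4, 275.6, 68.1]
tool_rot: [-0.02, 1.0, 0.0, 0.001]
wrist_force: [0.6, -0.2, 0.7]
width: 85.3
gripper_force: 0.0
```

Run:
```python
from h import *
s=manip.snapshot("side");t=manip.snapshot("top");o=manip.observe();print(o["time"],o["position"],R.from_quat(o["tool_rot"]).as_matrix().round(3).tolist())
c=np.zeros((600,800,3),np.uint8)
c[:600,:400]=cv2.resize(s["img"][200:290,180:240,::-1],(400,600),interpolation=cv2.INTER_CUBIC)
c[:600,400:]=cv2.resize(t["img"][130:220,155:215,::-1],(400,600),interpolation=cv2.INTER_CUBIC)
cv2.imwrite("pics/s2.png",cv2.convertScaleAbs(c,alpha=1.8))
```

```text
5.95 [540.65809412 276.02470497  68.31906227] [[-0.999, -0.04, 0.003], [-0.04, 0.999, 0.001], [-0.003, 0.001, -1.0]]
```

View pics/s2.png

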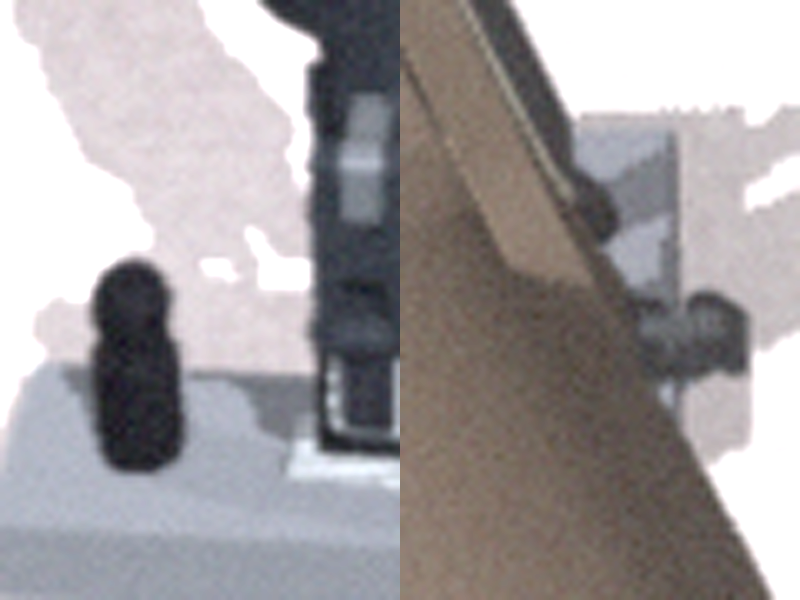

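The gripper is straddling the key, with its front finger in front of the handle at left-pane (365,390) and clear of the hex driver at (140,370). I'll descend 10 mm and close gently.

>>> carry_out([
  {"dp": [0,0,0.01],"delta_rot": [0,0,0],"fingers": 0},
  {"dp": [0,0,0],"delta_rot": [0,0,0],"fingers": 0.5},
  {"dp": [0,0,0],"delta_rot": [0,0,0],"fingers": 1},
  {"dp": [0,0,0],"delta_rot": [0,0,0],"fingers": 1},
  {"dp": [0,0,0],"delta_rot": [0,0,0],"fingers": 1},
  {"dp": [0,0,0],"delta_rot": [0,0,0],"fingers": 1},
  {"dp": [0,0,0],"delta_rot": [0,0,0],"fingers": 1},
  {"dp": [0,0,0],"delta_rot": [0,0,0],"fingers": 1},
], grip_force=25)

```text
time: 6.75
position: [539.7, 276.1, 56.4]
tool_rot: [-0.02, 1.0, 0.0, 0.0]
wrist_force: [-0.7, 2.8, 0.0]
width: 13.8
gripper_force: 29.5
```

>>> carry_out([
  {"dp": [0,0,0],"delta_rot": [0,0,0],"fingers": 1},
  {"dp": [0,0,0],"delta_rot": [0,0,0],"fingers": 1},
  {"dp": [0,0,0],"delta_rot": [0,0,0],"fingers": 1},
  {"dp": [0,0,0],"delta_rot": [0,0,0],"fingers": 1},
  {"dp": [0,0,0],"delta_rot": [0,0,0],"fingers": 1},
  {"dp": [0,0,0],"delta_rot": [0,0,0],"fingers": 1},
  {"dp": [0,0,0],"delta_rot": [0,0,0],"fingers": 1},
  {"dp": [0,0,0],"delta_rot": [0,0,0],"fingers": 1},
], grip_force=70)

```text
time: 7.55
position: [539.7, 276.0, 56.4]
tool_rot: [-0.02, 1.0, 0.0, 0.0]
wrist_force: [0.0, 5.5, -0.4]
width: 12.9
gripper_force: 70.8
```

Run:
```python
from h import *
o=manip.observe();print({k:np.round(v,3).tolist() for k,v in o.items()},R.from_quat(o["tool_rot"]).as_matrix().round(4).tolist())
```

```text
{'time': 7.55, 'qpos': [0.472, 0.329, -0.171, 1.071, 0.001, 0.432], 'qd': [0.0, -0.002, -0.0, -0.001, -0.0, -0.001], 'joint_torque': [-2.678, -54.556, 31.979, 1.192, -1.458, -0.036], 'position': [539.699, 276.043, 56.422], 'tool_rot': [-0.02, 1.0, 0.0, 0.0], 'wrist_force': [0.045, 5.526, -0.398], 'wrist_torque': [1.242, -0.04, -0.027], 'gripper_force': 70.842, 'width': 12.909} [[-0.9992, -0.0403, 0.0002], [-0.0403, 0.9992, 0.0008], [-0.0002, 0.0007, -1.0]]
```

>>> carry_out([
  {"dp": [0,0,-0.005],"delta_rot": [0,0,0],"fingers": 1},
  {"dp": [0,0,-0.01],"delta_rot": [0,0,0],"fingers": 1},
  {"dp": [0,0,-0.02],"delta_rot": [0,0,0],"fingers": 1},
  {"dp": [0,0,-0.025],"delta_rot": [0,0,0],"fingers": 1},
  {"dp": [0,0,-0.025],"delta_rot": [0,0,0],"fingers": 1},
  {"dp": [0,0,-0.025],"delta_rot": [0,0,0],"fingers": 1},
  {"dp": [0,0,-0.015],"delta_rot": [0,0,0],"fingers": 1},
  {"dp": [0,0,-0.005],"delta_rot": [0,0,0],"fingers": 1},
])

```text
time: 8.35
position: [540.1, 274.9, 187.9]
tool_rot: [-0.02, 1.0, -0.001, 0.001]
wrist_force: [0.6, 0.2, -2.2]
width: 12.9
gripper_force: 70.8
```

>>> carry_out([
  {"dp": [-0.001,-0.012,0],"delta_rot": [0,0,0],"fingers": 1},
  {"dp": [-0.002,-0.025,0],"delta_rot": [0,0,0],"fingers": 1},
  {"dp": [-0.003,-0.036,0],"delta_rot": [0,0,0],"fingers": 1},
  {"dp": [-0.003,-0.036,0],"delta_rot": [0,0,0],"fingers": 1},
  {"dp": [-0.003,-0.036,0],"delta_rot": [0,0,0],"fingers": 1},
  {"dp": [-0.003,-0.036,0],"delta_rot": [0,0,0],"fingers": 1},
  {"dp": [-0.003,-0.036,0],"delta_rot": [0,0,0],"fingers": 1},
  {"dp": [-0.003,-0.036,0],"delta_rot": [0,0,0],"fingers": 1},
])

```text
time: 9.15
position: [569.5, 21.0, 184.5]
tool_rot: [-0.02, 1.0, -0.001, -0.002]
wrist_force: [0.4, 1.2, -1.2]
width: 13.3
gripper_force: 70.8
```

>>> carry_out([
  {"dp": [-0.003,-0.036,0],"delta_rot": [0,0,0],"fingers": 1},
  {"dp": [-0.003,-0.036,0],"delta_rot": [0,0,0],"fingers": 1},
  {"dp": [-0.003,-0.036,0],"delta_rot": [0,0,0],"fingers": 1},
  {"dp": [-0.003,-0.036,0],"delta_rot": [0,0,0],"fingers": 1},
  {"dp": [-0.003,-0.036,0],"delta_rot": [0,0,0],"fingers": 1},
  {"dp": [-0.003,-0.036,0],"delta_rot": [0,0,0],"fingers": 1},
  {"dp": [-0.003,-0.036,0],"delta_rot": [0,0,0],"fingers": 1},
  {"dp": [-0.003,-0.036,0],"delta_rot": [0,0,0],"fingers": 1},
])

```text
time: 9.95
position: [604.7, -265.4, 184.4]
tool_rot: [-0.02, 1.0, 0.0, -0.002]
wrist_force: [0.5, -0.2, -1.6]
width: 12.9
gripper_force: 70.8
```

>>> carry_out([
  {"dp": [0,-0.016,0],"delta_rot": [0,0,0],"fingers": 1},
  {"dp": [0,-0.011,0],"delta_rot": [0,0,0.02],"fingers": 1},
  {"dp": [0,0,0],"delta_rot": [0,0,0.03],"fingers": 1},
  {"dp": [0,0,0],"delta_rot": [0,0,0.03],"fingers": 1},
  {"dp": [0,0,0],"delta_rot": [0,0,0],"fingers": 1},
  {"dp": [0,0,0.01],"delta_rot": [0,0,0],"fingers": 1},
  {"dp": [0,0,0],"delta_rot": [0,0,0],"fingers": 1},
  {"dp": [0,0,0],"delta_rot": [0,0,0],"fingers": 1},
])

```text
time: 10.75
position: [607.2, -289.3, 175.7]
tool_rot: [0.019, 1.0, 0.0, -0.0]
wrist_force: [-0.3, -0.3, -0.8]
width: 13.4
gripper_force: 70.8
```

Run:
```python
from h import *
s=manip.snapshot("side");t=manip.snapshot("top");o=manip.observe();print(o["time"],o["width"],o["position"],R.from_quat(o["tool_rot"]).as_matrix().round(4).tolist())
c=np.zeros((600,800,3),np.uint8)
c[:600,:400]=cv2.resize(s["img"][90:180,210:270,::-1],(400,600),interpolation=cv2.INTER_CUBIC)
c[:600,400:]=cv2.resize(t["img"][120:210,350:410,::-1],(400,600),interpolation=cv2.INTER_CUBIC)
cv2.imwrite("pics/s3.png",cv2.convertScaleAbs(c,alpha=1.6))
```

```text
10.85 13.586826109380622 [ 607.41546077 -289.69892255  176.33573907] [[-0.9992, 0.0393, -0.0001], [0.0393, 0.9992, 0.0], [0.0001, 0.0, -1.0]]
```

View pics/s3.png

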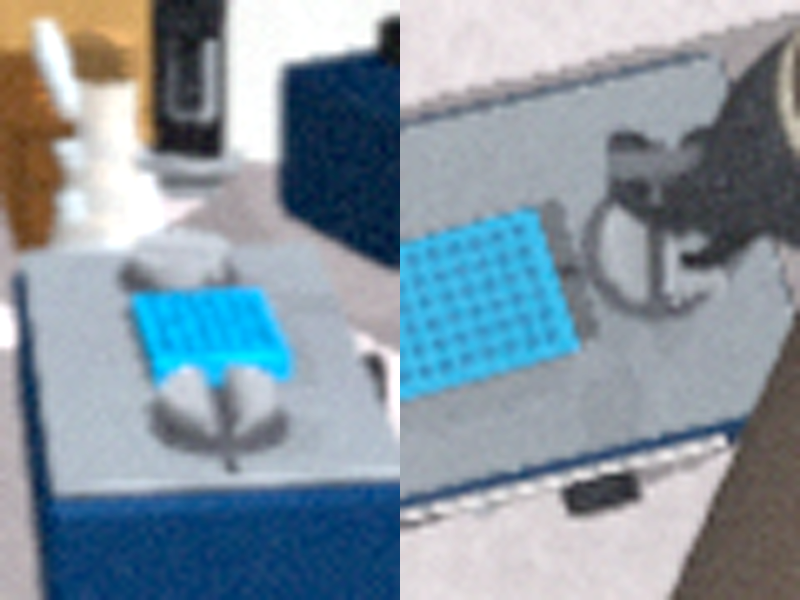

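The side pane (left) shows the key flange at (135–242, about 183) above the far open lock, whose head spans x of about 122–238 near y 262. The top pane shows the slot's near part at (655,270) below the gripper.

Run:
```python
from h import *
s=manip.snapshot("side");t=manip.snapshot("top")
f=lambda x,y,z: atz(s,210+(x+.5)/6.667-.5,90+(y+.5)/6.667-.5,z)[:2].round(1)
zo=176.3-42.4
print("flange front bottom",f(137,178,zo+16),f(240,184,zo+16),"mid",f(188,183,zo+16))
print("lock head L/R",f(124,258,105),f(238,258,105))
inv=lambda P:((proj(s,P)-[210,90]+.5)*6.667-.5).round(0).tolist()
P=[[610.2,-290.1,109],[635,-290,109],[585,-290,109],[610,-265,109],[610,-315,109],[610,-265,97]]
print(inv(P), "left:",inv([[571.2,-126.6,109],[596,-126.6,109],[546,-126.6,109],[571,-101.6,109]]))
print("flange pred",inv([[607.4+sx*25,-289.7+12,zo+16] for sx in(1,-1)]))
g=lambda x,y,z: atz(t,350+(x-400+.5)/6.667-.5,120+(y+.5)/6.667-.5,z)[:2].round(1)
print("slot pts",g(655,228,109),g(657,305,109))
```

```text
flange front bottom [ 630.3 -266. ] [ 581.4 -263.6] mid [ 605.7 -262. ]
lock head L/R [ 639.3 -279.1] [ 584.5 -285.8]
[[186.0, 245.0], [136.0, 243.0], [238.0, 247.0], [180.0, 263.0], [193.0, 227.0], [180.0, 287.0]] left: [[229.0, 384.0], [172.0, 381.0], [288.0, 387.0], [223.0, 408.0]]
flange pred [[136.0, 170.0], [241.0, 174.0]]
slot pts [ 618.1 -289.9] [ 586.1 -289.4]
```

>>> carry_out([
  {"dp": [-0.003,0,0],"delta_rot": [0,0,0],"fingers": 1},
  {"dp": [0,0,0.005],"delta_rot": [0,0,0],"fingers": 1},
  {"dp": [0,0,0.008],"delta_rot": [0,0,0],"fingers": 1},
  {"dp": [0,0,0.008],"delta_rot": [0,0,0],"fingers": 1},
  {"dp": [0,0,0.005],"delta_rot": [0,0,0],"fingers": 1},
  {"dp": [0,0,0.003],"delta_rot": [0,0,0],"fingers": 1},
  {"dp": [0,0,0],"delta_rot": [0,0,0],"fingers": 1},
  {"dp": [0,0,0],"delta_rot": [0,0,0],"fingers": 1},
])

```text
time: 11.75
position: [610.4, -290.2, 147.5]
tool_rot: [0.02, 1.0, -0.0, 0.0]
wrist_force: [-0.3, 0.3, -1.7]
width: 13.5
gripper_force: 70.8
```

>>> carry_out([
  {"dp": [0,0,0.001],"delta_rot": [0,0,0],"fingers": 1},
  {"dp": [0,0,0.001],"delta_rot": [0,0,0],"fingers": 1},
  {"dp": [0,0,0.001],"delta_rot": [0,0,0],"fingers": 1},
  {"dp": [0,0,0.001],"delta_rot": [0,0,0],"fingers": 1},
  {"dp": [0,0,0],"delta_rot": [0,0,0],"fingers": 1},
  {"dp": [0,0,0],"delta_rot": [0,0,0],"fingers": 1},
  {"dp": [0,0,0],"delta_rot": [0,0,0],"fingers": 1},
  {"dp": [0,0,0],"delta_rot": [0,0,0],"fingers": 1},
])

```text
time: 12.55
position: [610.4, -290.2, 143.3]
tool_rot: [0.02, 1.0, -0.0, 0.0]
wrist_force: [0.1, 0.1, -1.1]
width: 13.5
gripper_force: 70.8
```

>>> carry_out([
  {"dp": [0,0,0.001],"delta_rot": [0,0,0],"fingers": 1},
  {"dp": [0,0,0.001],"delta_rot": [0,0,0],"fingers": 1},
  {"dp": [0,0,0.0005],"delta_rot": [0,0,0],"fingers": 1},
  {"dp": [0,0,0],"delta_rot": [0,0,0],"fingers": 1},
  {"dp": [0,0,0],"delta_rot": [0,0,0],"fingers": 1},
  {"dp": [0,0,0],"delta_rot": [0,0,0],"fingers": 1},
  {"dp": [0,0,0],"delta_rot": [0,0,0],"fingers": 1},
  {"dp": [0,0,0],"delta_rot": [0,0,0],"fingers": 1},
])

```text
time: 13.35
position: [610.4, -290.1, 140.8]
tool_rot: [0.02, 1.0, 0.0, 0.0]
wrist_force: [0.1, -0.2, -1.5]
width: 13.3
gripper_force: 70.8
```

Run:
```python
from h import *
s=manip.snapshot("side");o=manip.observe();print(o["position"],o["wrist_force"],o["wrist_torque"])
c=cv2.resize(s["img"][90:180,210:270,::-1],(400,600),interpolation=cv2.INTER_CUBIC)
cv2.imwrite("pics/s4.png",cv2.convertScaleAbs(c,alpha=1.6))
```

```text
[ 610.39450025 -290.14185604  140.81129877] [-0.48001336  0.37500918 -0.90862425] [ 0.00964114  0.0352158  -0.02055597]
```

View pics/s4.png

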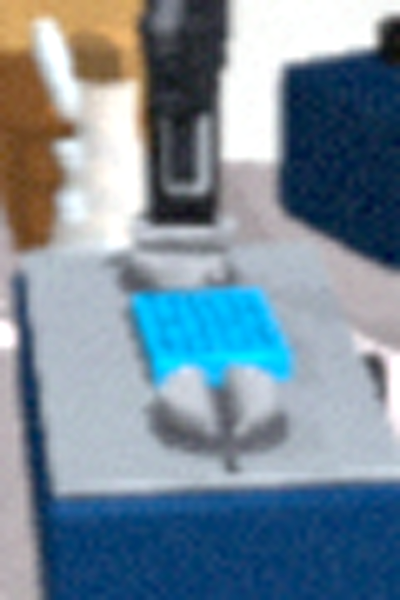

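The flange now sits just above the lock head at (185,232), so the blade is in the slot. Next I turn it clockwise.

>>> carry_out([
  {"dp": [0,0,0],"delta_rot": [0,0,0.1],"fingers": 1},
  {"dp": [0,0,0],"delta_rot": [0,0,0.12],"fingers": 1},
  {"dp": [0,0,0],"delta_rot": [0,0,0.12],"fingers": 1},
  {"dp": [0,0,0],"delta_rot": [0,0,0.12],"fingers": 1},
  {"dp": [0,0,0],"delta_rot": [0,0,0.12],"fingers": 1},
  {"dp": [0,0,0],"delta_rot": [0,0,0.12],"fingers": 1},
  {"dp": [0,0,0],"delta_rot": [0,0,0.12],"fingers": 1},
  {"dp": [0,0,0],"delta_rot": [0,0,0.12],"fingers": 1},
])

```text
time: 14.2
position: [612.1, -287.0, 140.9]
tool_rot: [0.472, 0.882, 0.004, 0.0]
wrist_force: [5.9, 10.0, -0.6]
width: 13.4
gripper_force: 70.6
```

>>> carry_out([
  {"dp": [0,0,0],"delta_rot": [0,0,0.1],"fingers": 1},
  {"dp": [0,0,0],"delta_rot": [0,0,0.1],"fingers": 1},
  {"dp": [0,0,0],"delta_rot": [0,0,0.07],"fingers": 1},
  {"dp": [0,0,0],"delta_rot": [0,0,0.05],"fingers": 1},
  {"dp": [0,0,0],"delta_rot": [0,0,0.04],"fingers": 1},
  {"dp": [0,0,0],"delta_rot": [0,0,0],"fingers": 1},
  {"dp": [0,0,0],"delta_rot": [0,0,0],"fingers": 1},
  {"dp": [0,0,0],"delta_rot": [0,0,0],"fingers": 1},
])

```text
time: 15.0
position: [613.0, -287.1, 141.1]
tool_rot: [0.62, 0.785, 0.004, 0.0]
wrist_force: [7.4, 8.6, -1.1]
width: 12.8
gripper_force: 70.7
```

Run:
```python
from h import *
o=manip.observe();q=o["tool_rot"];print(o["position"],o["wrist_force"],o["wrist_torque"],o["qpos"],2*np.arctan2(q[1],q[0])-np.pi)
```

```text
[ 612.96259888 -287.07865088  141.14603633] [ 7.38002402  8.63198718 -1.12539991] [ 2.14421167 -1.75938891  0.19085804] [-0.44128962  0.42616092  0.1583952   1.30088748  0.00752278  0.89580217] -1.3370837302972516
```

>>> carry_out([
  {"dp": [0.001,0.001,0],"delta_rot": [0,0,0],"fingers": 1},
  {"dp": [0.001,0.0015,0],"delta_rot": [0,0,0],"fingers": 1},
  {"dp": [0,0,0],"delta_rot": [0,0,0.04],"fingers": 1},
  {"dp": [0,0,0],"delta_rot": [0,0,0.04],"fingers": 1},
  {"dp": [0,0,0],"delta_rot": [0,0,0.04],"fingers": 1},
  {"dp": [0,0,0],"delta_rot": [0,0,0],"fingers": 1},
  {"dp": [0,0,0],"delta_rot": [0,0,0],"fingers": 1},
  {"dp": [0,0,0],"delta_rot": [0,0,0],"fingers": 1},
])

```text
time: 15.8
position: [614.4, -286.5, 141.1]
tool_rot: [0.666, 0.746, 0.002, 0.001]
wrist_force: [6.5, 2.9, -2.7]
width: 13.1
gripper_force: 70.4
```

Run:
```python
from h import *
o=manip.observe();q=o["tool_rot"];print(o["position"],o["wrist_force"],o["wrist_torque"],2*np.arctan2(q[1],q[0])-np.pi)
```

```text
[ 614.43500567 -286.45865274  141.13456126] [ 6.45772906  2.8530247  -2.73978615] [ 0.97281627 -1.60326665  0.03776124] -1.4584205193528512
```

>>> carry_out([
  {"dp": [0,0.001,0],"delta_rot": [0,0,0.03],"fingers": 1},
  {"dp": [0,0.001,0],"delta_rot": [0,0,0.03],"fingers": 1},
  {"dp": [0,0,0],"delta_rot": [0,0,0.02],"fingers": 1},
  {"dp": [0,0,0],"delta_rot": [0,0,0],"fingers": 1},
  {"dp": [0,0,0],"delta_rot": [0,0,0],"fingers": 1},
  {"dp": [0,0,0],"delta_rot": [0,0,0],"fingers": 1},
  {"dp": [0,0,0],"delta_rot": [0,0,0],"fingers": 1},
  {"dp": [0,0,0],"delta_rot": [0,0,0],"fingers": 1},
])

```text
time: 16.6
position: [615.3, -286.5, 141.1]
tool_rot: [0.696, 0.718, 0.001, 0.0]
wrist_force: [3.7, 4.4, -1.0]
width: 13.2
gripper_force: 70.8
```

Run:
```python
from h import *
o=manip.observe();q=o["tool_rot"];print(o["position"],o["wrist_force"],o["wrist_torque"],2*np.arctan2(q[1],q[0])-np.pi)
```

```text
[ 615.25762603 -286.45132481  141.08767355] [ 3.66578204  4.42707878 -1.02674566] [ 1.10994118 -0.88977077  0.21388356] -1.5387220137185433
```

>>> carry_out([
  {"dp": [0,0,0],"delta_rot": [0,0,0.03],"fingers": 1},
  {"dp": [0,0,0],"delta_rot": [0,0,0.03],"fingers": 1},
  {"dp": [0,0,0],"delta_rot": [0,0,0.02],"fingers": 1},
  {"dp": [0,0,0],"delta_rot": [0,0,0],"fingers": 1},
  {"dp": [0,0,0],"delta_rot": [0,0,0],"fingers": 1},
  {"dp": [0,0,0],"delta_rot": [0,0,0],"fingers": 1},
  {"dp": [0,0,0],"delta_rot": [0,0,0],"fingers": 1},
  {"dp": [0,0,0],"delta_rot": [0,0,0],"fingers": 1},
])

```text
time: 17.4
position: [615.5, -286.4, 141.1]
tool_rot: [0.723, 0.691, 0.001, 0.0]
wrist_force: [3.7, 4.7, -0.1]
width: 13.3
gripper_force: 71.2
```

Run:
```python
from h import *
s=manip.snapshot("side");t=manip.snapshot("top");o=manip.observe();q=o["tool_rot"];print(o["position"],o["wrist_force"],o["wrist_torque"],2*np.arctan2(q[1],q[0])-np.pi)
c=np.zeros((600,800,3),np.uint8)
c[:600,:400]=cv2.resize(s["img"][90:180,210:270,::-1],(400,600),interpolation=cv2.INTER_CUBIC)
c[:600,400:]=cv2.resize(t["img"][120:210,350:410,::-1],(400,600),interpolation=cv2.INTER_CUBIC)
cv2.imwrite("pics/s5.png",cv2.convertScaleAbs(c,alpha=1.6))
```

```text
[ 615.48704375 -286.35143638  141.06625692] [ 4.22827821  3.49283743 -0.32332931] [ 1.10970526 -1.03327273  0.86219644] -1.617191628322807
```

View pics/s5.png

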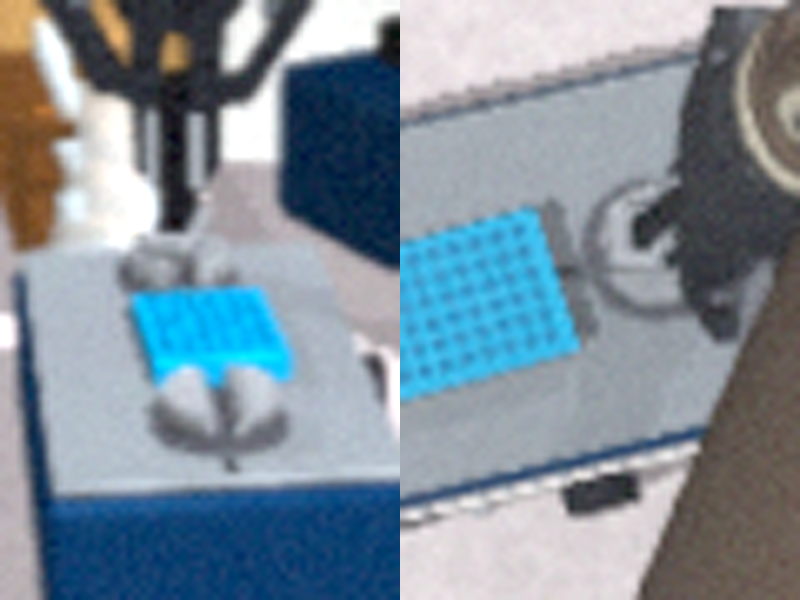

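The picture shows the lock head's slot now facing the side camera at left-pane (185,265), in line with the black lines. Torque has risen to 0.86 N m, so the lock is against its stop. I'll back off within the play and lift out.

>>> carry_out([
  {"dp": [0,0,0],"delta_rot": [0,0,-0.08],"fingers": 1},
  {"dp": [0,0,0],"delta_rot": [0,0,-0.08],"fingers": 1},
  {"dp": [0,0,0],"delta_rot": [0,0,-0.06],"fingers": 1},
  {"dp": [0,0,0],"delta_rot": [0,0,0],"fingers": 1},
  {"dp": [0,0,0],"delta_rot": [0,0,0],"fingers": 1},
  {"dp": [0,0,0],"delta_rot": [0,0,0],"fingers": 1},
  {"dp": [0,0,0],"delta_rot": [0,0,0],"fingers": 1},
  {"dp": [0,0,0],"delta_rot": [0,0,0],"fingers": 1},
])

```text
time: 18.3
position: [614.2, -287.6, 140.7]
tool_rot: [0.644, 0.765, -0.0, -0.0]
wrist_force: [-0.0, -1.7, -1.8]
width: 12.9
gripper_force: 70.8
```

Run:
```python
from h import *
o=manip.observe();q=o["tool_rot"];print(o["position"],o["wrist_force"],o["wrist_torque"],2*np.arctan2(q[1],q[0])-np.pi)
```

```text
[ 614.21572306 -287.57148968  140.71479295] [-0.04715797 -1.66629147 -1.75790385] [ 0.04146262 -0.02238014  0.04140114] -1.4003486237714395
```

>>> carry_out([
  {"dp": [0,0,-0.003],"delta_rot": [0,0,0],"fingers": 1},
  {"dp": [0,0,-0.006],"delta_rot": [0,0,0],"fingers": 1},
  {"dp": [0,0,-0.01],"delta_rot": [0,0,0],"fingers": 1},
  {"dp": [0,0,-0.013],"delta_rot": [0,0,0],"fingers": 1},
  {"dp": [0,0,-0.01],"delta_rot": [0,0,0],"fingers": 1},
  {"dp": [0,0,-0.004],"delta_rot": [0,0,-0.04],"fingers": 1},
  {"dp": [0,0,0],"delta_rot": [0,0,-0.1],"fingers": 1},
  {"dp": [0,0,0],"delta_rot": [0,0,-0.14],"fingers": 1},
])

```text
time: 19.1
position: [614.7, -287.6, 188.3]
tool_rot: [0.529, 0.849, 0.0, 0.001]
wrist_force: [-0.4, -0.1, -1.9]
width: 12.8
gripper_force: 70.8
```

>>> carry_out([
  {"dp": [0,0,0],"delta_rot": [0,0,-0.14],"fingers": 1},
  {"dp": [0,0,0],"delta_rot": [0,0,-0.14],"fingers": 1},
  {"dp": [0,0,0],"delta_rot": [0,0,-0.14],"fingers": 1},
  {"dp": [0,0,0],"delta_rot": [0,0,-0.14],"fingers": 1},
  {"dp": [0,0,0],"delta_rot": [0,0,-0.14],"fingers": 1},
  {"dp": [0,0,0],"delta_rot": [0,0,-0.14],"fingers": 1},
  {"dp": [0,0,0],"delta_rot": [0,0,-0.14],"fingers": 1},
  {"dp": [0,0,0],"delta_rot": [0,0,-0.14],"fingers": 1},
])

```text
time: 19.9
position: [614.6, -287.6, 187.9]
tool_rot: [-0.003, 1.0, -0.0, 0.0]
wrist_force: [-0.3, -0.3, -0.6]
width: 13.3
gripper_force: 70.8
```

>>> carry_out([
  {"dp": [0,0,0],"delta_rot": [0,0,-0.04],"fingers": 1},
  {"dp": [0,0,0],"delta_rot": [0,0,0],"fingers": 1},
  {"dp": [0,0,0],"delta_rot": [0,0,0],"fingers": 1},
  {"dp": [0,0,0],"delta_rot": [0,0,0],"fingers": 1},
  {"dp": [0,0,0],"delta_rot": [0,0,0],"fingers": 1},
  {"dp": [0,0,0],"delta_rot": [0,0,0],"fingers": 1},
  {"dp": [0,0,0],"delta_rot": [0,0,0],"fingers": 1},
  {"dp": [0,0,0],"delta_rot": [0,0,0],"fingers": 1},
])

```text
time: 20.7
position: [614.4, -287.4, 186.8]
tool_rot: [-0.02, 1.0, -0.0, -0.0]
wrist_force: [-0.0, -0.4, -1.3]
width: 13.4
gripper_force: 70.8
```

Run:
```python
from h import *
s=manip.snapshot("side");t=manip.snapshot("top");o=manip.observe();q=o["tool_rot"];yaw=2*np.arctan2(q[1],q[0])-np.pi;print(o["position"],o["wrist_force"],o["wrist_torque"],yaw)
d=np.array([539.7,276.2])-o["position"][:2];a=.04
print("tool deltas at yaw .04:",-d[0]*np.cos(a)-d[1]*np.sin(a),-d[0]*np.sin(a)+d[1]*np.cos(a),"rot",-(a-yaw))
c=np.zeros((600,800,3),np.uint8)
c[:600,:400]=cv2.resize(s["img"][90:180,210:270,::-1],(400,600),interpolation=cv2.INTER_CUBIC)
c[:600,400:]=cv2.resize(t["img"][120:210,350:410,::-1],(400,600),interpolation=cv2.INTER_CUBIC)
cv2.imwrite("pics/s6.png",cv2.convertScaleAbs(c,alpha=1.6))
```

```text
[ 614.3513654  -287.41397586  186.74572715] [-0.63399171  1.13630299 -1.78169448] [ 0.02707249 -0.02941668 -0.00605324] 0.04016156842239971
tool deltas at yaw .04: 52.05310463554849 566.1484031943795 rot 0.0001615684223997063
```

View pics/s6.png

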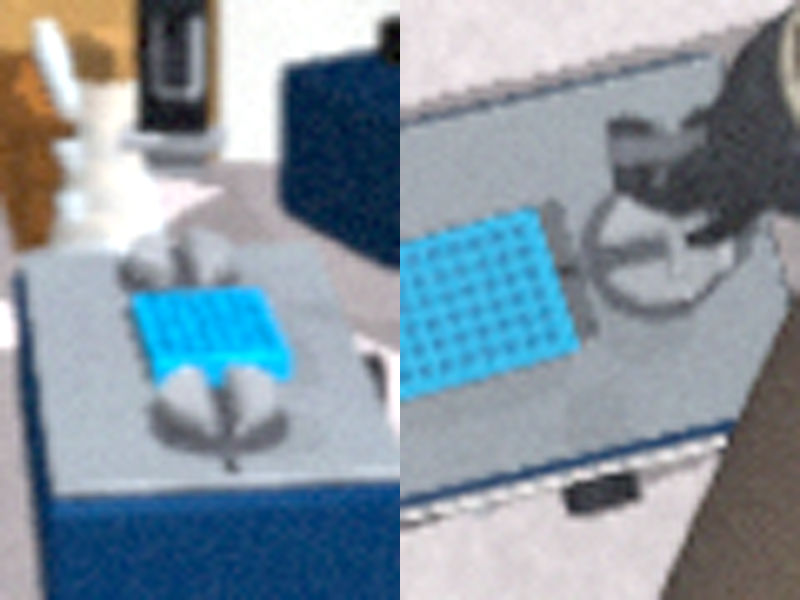

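The side pane shows the near end of the open lock's slot facing the plate at (183,255), and the top pane shows it in line with the black mark at (565,270). So the lock is shut. The key is still held level, with its flange at (127–228, 140). I'll carry it back.

>>> carry_out([
  {"dp": [0.001,0.012,0],"delta_rot": [0,0,0],"fingers": 1},
  {"dp": [0.002,0.025,0],"delta_rot": [0,0,0],"fingers": 1},
  {"dp": [0.0033,0.036,0],"delta_rot": [0,0,0],"fingers": 1},
  {"dp": [0.0033,0.036,0],"delta_rot": [0,0,0],"fingers": 1},
  {"dp": [0.0033,0.036,0],"delta_rot": [0,0,0],"fingers": 1},
  {"dp": [0.0033,0.036,0],"delta_rot": [0,0,0],"fingers": 1},
  {"dp": [0.0033,0.036,0],"delta_rot": [0,0,0],"fingers": 1},
  {"dp": [0.0033,0.036,0],"delta_rot": [0,0,0],"fingers": 1},
])

```text
time: 21.6
position: [580.6, -33.4, 187.0]
tool_rot: [-0.02, 1.0, 0.0, 0.0]
wrist_force: [0.2, 0.1, -0.6]
width: 12.7
gripper_force: 70.8
```

>>> carry_out([
  {"dp": [0.0033,0.036,0],"delta_rot": [0,0,0],"fingers": 1},
  {"dp": [0.0033,0.036,0],"delta_rot": [0,0,0],"fingers": 1},
  {"dp": [0.0033,0.036,0],"delta_rot": [0,0,0],"fingers": 1},
  {"dp": [0.0033,0.036,0],"delta_rot": [0,0,0],"fingers": 1},
  {"dp": [0.0033,0.036,0],"delta_rot": [0,0,0],"fingers": 1},
  {"dp": [0.0033,0.036,0],"delta_rot": [0,0,0],"fingers": 1},
  {"dp": [0.0033,0.036,0],"delta_rot": [0,0,0],"fingers": 1},
  {"dp": [0.0033,0.036,0],"delta_rot": [0,0,0],"fingers": 1},
])

```text
time: 22.4
position: [542.4, 253.1, 187.0]
tool_rot: [-0.02, 1.0, 0.0, 0.0]
wrist_force: [0.3, -0.3, -1.8]
width: 13.2
gripper_force: 70.8
```

>>> carry_out([
  {"dp": [0.002,0.016,0],"delta_rot": [0,0,0],"fingers": 1},
  {"dp": [0.001,0.009,0],"delta_rot": [0,0,0],"fingers": 1},
  {"dp": [0,0,0.01],"delta_rot": [0,0,0],"fingers": 1},
  {"dp": [0,0,0.02],"delta_rot": [0,0,0],"fingers": 1},
  {"dp": [0,0,0.02],"delta_rot": [0,0,0],"fingers": 1},
  {"dp": [0,0,0.02],"delta_rot": [0,0,0],"fingers": 1},
  {"dp": [0,0,0.01],"delta_rot": [0,0,0],"fingers": 1},
  {"dp": [0,0,0],"delta_rot": [0,0,0],"fingers": 1},
])

```text
time: 23.2
position: [538.6, 274.3, 104.9]
tool_rot: [-0.019, 1.0, -0.001, -0.001]
wrist_force: [-0.1, 0.4, -1.6]
width: 13.0
gripper_force: 70.7
```

>>> carry_out([
  {"dp": [0,0,0],"delta_rot": [0,0,0],"fingers": 1},
  {"dp": [0,0,0],"delta_rot": [0,0,0],"fingers": 1},
  {"dp": [0,0,0],"delta_rot": [0,0,0],"fingers": 1},
  {"dp": [0,0,0],"delta_rot": [0,0,0],"fingers": 1},
  {"dp": [0,0,0],"delta_rot": [0,0,0],"fingers": 1},
  {"dp": [0,0,0],"delta_rot": [0,0,0],"fingers": 1},
  {"dp": [0,0,0],"delta_rot": [0,0,0],"fingers": 1},
  {"dp": [0,0,0],"delta_rot": [0,0,0],"fingers": 1},
])

```text
time: 24.0
position: [539.4, 276.1, 106.8]
tool_rot: [-0.02, 1.0, 0.0, 0.0]
wrist_force: [0.8, 0.4, -1.6]
width: 13.2
gripper_force: 70.7
```

Run:
```python
from h import *
s=manip.snapshot("side");o=manip.observe();q=o["tool_rot"];print(o["time"],o["position"],o["wrist_force"],2*np.arctan2(q[1],q[0])-np.pi)
c=crop(s["img"][:,:,::-1],170,200,90,90,6)
cv2.imwrite("pics/s7.png",cv2.convertScaleAbs(c,alpha=1.5))
x,y,z=o["position"];z-=42.4
print(((proj(s,[[x+sx*25,y+12,z+16] for sx in(1,-1)]+[[x+sx*15,y+2.5,z] for sx in(1,-1)]+[[540+sx*18,276+sy*5,30] for sx in(1,-1) for sy in (1,-1)])-[170,200]+.5)*6-.5).round().tolist())
```

```text
24.05 [539.42756865 276.02356858 106.74173043] [ 0.15739254 -0.49539976 -1.4958719 ] 0.040228735281605754
[[323.0, 306.0], [482.0, 318.0], [360.0, 327.0], [453.0, 334.0], [350.0, 412.0], [354.0, 391.0], [459.0, 421.0], [462.0, 399.0]]
```

View pics/s7.png

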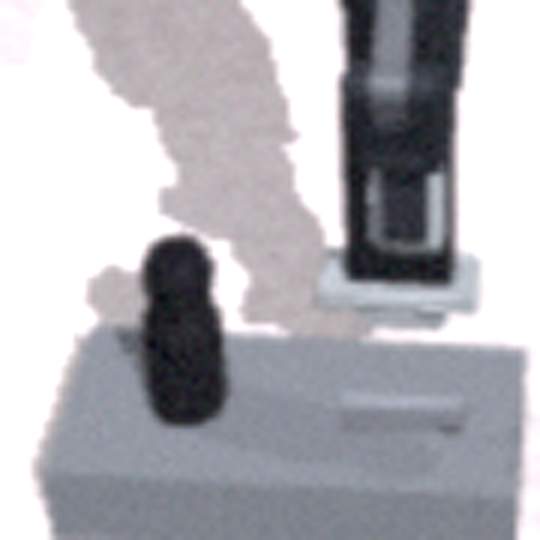

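The crop shows the key's flange at (320–478, 305), above the empty socket at (338–467, 412). They agree to about 1 mm, so I'll lower it in.

>>> carry_out([
  {"dp": [0.0005,0,0.01],"delta_rot": [0,0,0],"fingers": 1},
  {"dp": [0,0,0.012],"delta_rot": [0,0,0],"fingers": 1},
  {"dp": [0,0,0.008],"delta_rot": [0,0,0],"fingers": 1},
  {"dp": [0,0,0.004],"delta_rot": [0,0,0],"fingers": 1},
  {"dp": [0,0,0.003],"delta_rot": [0,0,0],"fingers": 1},
  {"dp": [0,0,0.003],"delta_rot": [0,0,0],"fingers": 1},
  {"dp": [0,0,0],"delta_rot": [0,0,0],"fingers": 1},
  {"dp": [0,0,0],"delta_rot": [0,0,0],"fingers": 1},
])

```text
time: 24.85
position: [539.1, 276.1, 67.0]
tool_rot: [-0.02, 1.0, 0.0, 0.0]
wrist_force: [-0.3, 0.2, -2.1]
width: 13.0
gripper_force: 70.7
```

>>> carry_out([
  {"dp": [0,0,0.002],"delta_rot": [0,0,0],"fingers": 1},
  {"dp": [0,0,0.002],"delta_rot": [0,0,0],"fingers": 1},
  {"dp": [0,0,0.002],"delta_rot": [0,0,0],"fingers": 1},
  {"dp": [0,0,0.001],"delta_rot": [0,0,0],"fingers": 1},
  {"dp": [0,0,0.001],"delta_rot": [0,0,0],"fingers": 1},
  {"dp": [0,0,0],"delta_rot": [0,0,0],"fingers": 1},
  {"dp": [0,0,0],"delta_rot": [0,0,0],"fingers": 1},
  {"dp": [0,0,0],"delta_rot": [0,0,0],"fingers": 1},
])

```text
time: 25.65
position: [538.9, 276.1, 58.7]
tool_rot: [-0.02, 1.0, 0.0, -0.0]
wrist_force: [-0.1, 1.4, -2.4]
width: 13.3
gripper_force: 70.6
```

>>> carry_out([
  {"dp": [0,0,0.001],"delta_rot": [0,0,0],"fingers": 1},
  {"dp": [0,0,0.0005],"delta_rot": [0,0,0],"fingers": 1},
  {"dp": [0,0,0.0005],"delta_rot": [0,0,0],"fingers": 1},
  {"dp": [0,0,0.0005],"delta_rot": [0,0,0],"fingers": 1},
  {"dp": [0,0,0.0005],"delta_rot": [0,0,0],"fingers": 1},
  {"dp": [0,0,0],"delta_rot": [0,0,0],"fingers": 1},
  {"dp": [0,0,0],"delta_rot": [0,0,0],"fingers": 1},
  {"dp": [0,0,0],"delta_rot": [0,0,0],"fingers": 1},
])

```text
time: 26.45
position: [539.0, 276.1, 56.2]
tool_rot: [-0.02, 1.0, 0.0, 0.0]
wrist_force: [-1.3, 2.6, 3.9]
width: 13.1
gripper_force: 71.5
```

The flange has landed at the original height with about 5 N of contact force. I'll release and retract.

>>> carry_out([
  {"dp": [0,0,0],"delta_rot": [0,0,0],"fingers": 1},
  {"dp": [0,0,0],"delta_rot": [0,0,0],"fingers": 0.7},
  {"dp": [0,0,0],"delta_rot": [0,0,0],"fingers": 0.5},
  {"dp": [0,0,0],"delta_rot": [0,0,0],"fingers": 0.3},
  {"dp": [0,0,0],"delta_rot": [0,0,0],"fingers": 0},
  {"dp": [0,0,0],"delta_rot": [0,0,0],"fingers": 0},
  {"dp": [0,0,0],"delta_rot": [0,0,0],"fingers": 0},
  {"dp": [0,0,0],"delta_rot": [0,0,0],"fingers": 0},
], grip_force=20)

```text
time: 27.25
position: [539.0, 276.0, 55.8]
tool_rot: [-0.02, 1.0, -0.0, -0.0]
wrist_force: [-0.3, -0.5, -0.3]
width: 85.7
gripper_force: 0.0
```

>>> carry_out([
  {"dp": [0,0,-0.01],"delta_rot": [0,0,0],"fingers": 0},
  {"dp": [0,0,-0.02],"delta_rot": [0,0,0],"fingers": 0},
  {"dp": [0,0,-0.03],"delta_rot": [0,0,0],"fingers": 0},
  {"dp": [0,0,-0.03],"delta_rot": [0,0,0],"fingers": 0},
  {"dp": [0,0,-0.03],"delta_rot": [0,0,0],"fingers": 0},
  {"dp": [0,0,-0.03],"delta_rot": [0,0,0],"fingers": 0},
  {"dp": [0,0,-0.02],"delta_rot": [0,0,0],"fingers": 0},
  {"dp": [0,0,0],"delta_rot": [0,0,0],"fingers": 0},
])

```text
time: 28.05
position: [540.2, 276.6, 230.1]
tool_rot: [-0.02, 1.0, 0.001, 0.003]
wrist_force: [-0.2, 0.3, -0.9]
width: 85.0
gripper_force: 0.0
```

Run:
```python
from h import *
s=manip.snapshot("side");t=manip.snapshot("top");o=manip.observe();print(o["time"],o["position"],o["width"])
c=np.zeros((600,800,3),np.uint8)
c[:480,:480]=crop(s["img"][:,:,::-1],165,210,80,80,6)
c[:420,480:800]=crop(t["img"][:,:,::-1],340,130,80,105,4)
cv2.imwrite("pics/s8.png",cv2.convertScaleAbs(c,alpha=1.5))
```

```text
28.15 [539.13774695 276.06589132 226.20067528] 85.52634141581652
```

View pics/s8.png

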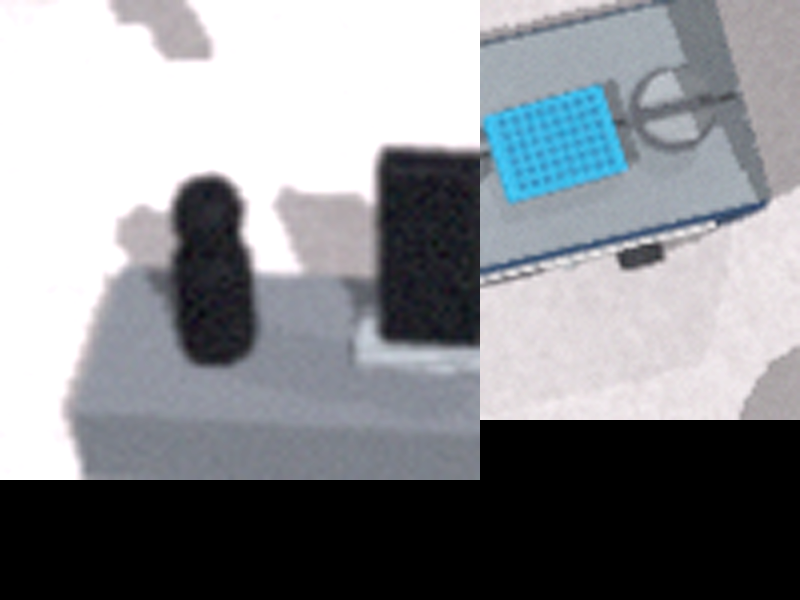

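The key stands upright at (430,250) with its flange flat on the block at (415,345). The lock's slot at (680,108) is in line with the black lines. Handing in.

```bash
python3 -c "
from cell import manip
print(manip.close_job())"
```

```text
the job is handed in; nothing more can be done
None
```

The open lock is turned to its stop with its slot in line with the black lines, the key is back upright and fully home in the larger stand, and the job is handed in at about 28 s of the 59 s allowed; no verdict came back.

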